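Seat a keyed filter cell on its sprung mount

ROBOT

A 6-joint arm with a two-finger parallel gripper is mounted at the origin on a cart in front of the work surface, level with it; the furniture and walls round the work are solid. World frame = base frame: x ahead of the robot, y to its left, z up, the work surface at z = 0. Lengths are in m, angles in rad, forces in N, time in s.
With the tool pointing down it reaches from about 0.4 to 0.825 m from the base axis. Payload 7 kg.
Tool frame: the origin (TCP) lies between the finger pads; the fingertips stand 11 mm ahead of it and the grasp point (between the pads) lies 8 mm behind it; z points along the fingers, y is the line along which they close (so a half turn about z gives the same grasp; the last joint's range is limited). The gripper opens to 85 mm and grips with 20 to 120 N. Pads are 22 mm wide; open, the fingers measure 114 mm over their backs; the gripper's body (76 mm by 85 mm) begins 54 mm behind the grasp point. The pads swing forward as they close: fully open they stand 13 mm farther back than shut.
Start: joints at [1.552, 0.359, 0.012, 0, -1.224, -0.288], TCP at [0.204, 0.643, 0.242] pointing down, gripper open.
Joint ranges: [-3.07, 3.07], [-1.43, 2.12], [-1.02, 1.25], [-3.03, 1.67], [-3.05, -0], [-3.03, 3.03]. Speed limits (rad/s): [2.39, 2.39, 3.01, 3.14, 3.14, 3.14].

INTERFACE

Orientations are given as a 3x3 rotation matrix whose columns are the frame's x, y, z axes.
In Python, from workcell import ctrl gives the robot as it stands.
- The arm moves only by the tool move_arm, never from a script. Its argument "increments" is a list of rows, each a list of 7 numbers: the turn, a rotation vector about the tool's x, y, z in rad, then the shift along the tool's x, y, z in mm, then the gripper command: -1 is fully open, 1 is shut, values between are in proportion. A call has 1 to 12 rows; each row is the pose to reach, as a shift and turn from the pose commanded when the call began, along the tool's axes at that moment; what a row does not reach only later rows make up. A row lasts 1/12 s, in which the tool goes at most 41.7 mm and 7.16 degrees, less where a joint would pass 70% of its speed; a pose out of reach is approached as far as the arm can. A call with a gripper value outside its range is refused whole. The fingers move at their own pace and stop on an object; "grip_force" is the grip in N (left out, the last holds). Time passes only in rows, so rows that repeat a pose let the fingers close. It gives the time, the measured TCP pose, the force, the opening and the grip force at its end, in the units of the state.
- ctrl.get_obs(): the state, without advancing time (a new reading comes with each control period).
- ctrl.read_camera(name): name is "side" or "top"; returns the picture (420x560x3 uint8, red, green, blue); there is no depth.
- ctrl.camera_model(name): a dict with "vfov" (degrees; the focal length in pixels is half the picture's height over the tangent of half this angle, whatever the lens; pixels are square), "cx", "cy" (the principal point, pixels), "k1" (the pictures are not rectified: a ray, as slopes to the right and down, at radius r is drawn at 1 + k1 r^2 times it, then the intrinsics apply), "R" (3x3) and "t" (3): a world point X has camera coordinates R X + t. Camera axes: x right, y down, z forward; pixel columns grow to the right and rows downward; lengths in m; the calibration is good to about 2 mm. A picture is of the moment at which its call begins. camera_model takes no time and is no camera call.
- ctrl.finish_job(): hands the job in; it is judged then, once.
The state is a dict: "time": time; "joints": joint angles; "dq": joint speeds; "joint_efforts": joint torques, N m; "eef_pos": TCP position; "orientation": TCP orientation; "contact_force": force on the tool from outside, world axes, zero at the start; "torque": the same for the moment, N m; "opening": finger opening in m; "gripper_force": force on a finger pad.
Only numpy, scipy, OpenCV 4.12 (cv2) and the standard library are available. Lean on these libraries where they do the work, as an engineer would, in place of code of your own. Each camera call takes 0.05 s, during which the arm holds its last target. There are 200 camera calls.

TASK

Take the knurled filter cell (the tall closed cap with the round dark window in its top) out of the divided parts tray and set it, window up, over the spigot of the grey mount. Its keyways are hidden inside, so turn it on the pins until it drops over the pins, then push it fully home against the sprung ring. Finish while still gripping it and holding it pushed home, ready for its clamp, and leave the other parts and tools where they are.

Things in the scene. Friction and masses are not known exactly. Their poses are not given: they have to be found in the camera images.
- cell_centre (a point): the filter cell, loose: an upright aluminium cap 46 mm across and 40 mm high (about 90 g), knurled from 12 to 36 mm above its lower edge, closed at the top by a 5 mm plate with a round dark window 26 mm across, open below. This point is on its axis, half-way up, z up. It stands on the tray floor, lower edge 4 mm above the worktop; grip it across the upper part
- cell_mouth (a point): centre of the cell's lower edge, 20 mm below cell_centre. The bore is 28 mm wide and 35 mm deep; three keyways 9.5 mm wide, 120 degrees apart, run up the bore and cannot be seen from outside
- mount_axis (a point): top centre of the spigot of the fixed mount, 82 mm above the worktop, z up along the axis. The mount has a grey 90 x 90 x 10 mm base plate, a grey tube 40 mm wide up to 45 mm height, and on it a steel spigot 25.4 mm wide that tapers to 16 mm in its top 6 mm. Fully home, cell_centre is 12 mm below this point
- pin_top (a point): point on the spigot's axis at the height of the pins' tops, 16 mm below mount_axis. Three steel pins, 4 mm thick, reach 17.8 mm out from the axis, 120 degrees apart, at an angle not given that differs each time. A cell not lined up rests here on its lower edge; lined up within about 8 degrees it drops 8 mm freely to the sprung ring, and is home 16 mm down. A third of a turn either way always meets the pins
- ring (a joint): sprung steel ring, 40 mm wide and 5 mm thick, round the spigot under the pins: 0 when free (top face 24 mm below mount_axis), 0.008 when pressed down to its stop (m). The spring pushes up with 4 N at 0 and 8 N at the stop, and lifts the cell again if the push is taken away
- tray: fixed shallow grey tray, 130 x 300 x 16 mm, walls and floor 4 mm, divided along its length (its y axis) into three compartments, centres 98.5 mm apart; origin under its centre. Which part lies in which compartment differs
- spacer_centre (a point): a plain smooth aluminium ring, loose in the tray, 46 mm across, 18 mm high, open through; this point is its centre, half-way up. Not to be used
- objective_centre (a point): a chrome objective lens, loose in the tray, stepped and smooth, 40 mm across, 36 mm high; this point is half-way up. Not to be used
- spirit_lamp: glass spirit lamp, 62 mm across, 72 mm high, bystander beyond the work; origin at the centre of its underside
- loupe: folded black loupe, 34 x 34 x 15 mm, bystander beyond the mount; origin at the centre of its underside
- forceps: steel forceps, 100 mm long, lying, bystander beyond the tray; origin at the centre of their underside
There are look-alikes about, which are no part of the job. What is shaped like the part that bears cell_centre but blue or yellow is not meant.

How it is judged:
By the outcome, as a careful person would: the job done as asked, in the order asked, and still so for the second after the job is handed in, while the arm keeps its last pose, push and grip.
It also fails if it takes over 54 s, if anything falls off the work surface, if the arm or the gripper's body presses on something with over 40 N, if the wrist force passes 120 N, or if a joint passes its speed limit or range.

## Working session

There is one attempt and no reset: what is moved stays moved. The work goes in short steps, Python scripts to look and compute and a tool call to move; the robot and the scene stay as the last step left them, time stands still between calls to the robot, and variables do not carry over. Pictures are saved under pics/ and viewed, at most 10 in all, crops included, and the job is handed in when it is done.

Besides the shell and the picture viewer there is one more tool, called after ">>>" by a JSON object that holds its "op" and its "data", one argument or row to a line. move_arm: Moves the arm, as the interface text tells. Its arguments: {"type":"object","properties":{"increments":{"type":"array","items":{"type":"array","items":{"type":"number"}}},"grip_force":{"type":"number"}},"required":["increments"]}

```bash
mkdir -p pics; cat > h.py <<'E'
import numpy as np, cv2
from workcell import ctrl
def ray(name,u,v):
    m=ctrl.camera_model(name); f=210/np.tan(np.radians(m["vfov"])/2)
    d=np.array([(u-m["cx"])/f,(v-m["cy"])/f]); s=d.copy()
    for _ in range(30): s=d/(1+m["k1"]*(s@s))
    R=np.array(m["R"]); t=np.array(m["t"])
    return -R.T@t, R.T@np.array([s[0],s[1],1.])
def onz(name,u,v,z):
    o,d=ray(name,u,v); return o+d*(z-o[2])/d[2]
def proj(name,X):
    m=ctrl.camera_model(name); f=210/np.tan(np.radians(m["vfov"])/2)
    c=np.array(m["R"])@X+np.array(m["t"]); s=c[:2]/c[2]; s=s*(1+m["k1"]*(s@s))
    return s*f+[m["cx"],m["cy"]]
def snap(name,fn):
    im=np.array(ctrl.read_camera(name))[:,:,::-1].copy(); cv2.imwrite("pics/"+fn,im); return im
E
python3 - <<'E'
from h import *
a=snap("top","t0.png"); b=snap("side","s0.png")
for n in("top","side"):
    m=ctrl.camera_model(n); print(n,m["vfov"],m["cx"],m["cy"],m["k1"],ray(n,m["cx"],m["cy"]))
o=ctrl.get_obs(); print(o["time"],o["eef_pos"],o["orientation"],o["opening"],o["contact_force"])
E
```

```text
top 43.361797507120755 281.62265812398596 211.4300036663895 0.04108796753658589 (array([0.42349307, 0.21396343, 1.43605765]), array([ 0.04961621, -0.00272169, -0.99876465]))
side 47.31881906645081 279.3383556776832 210.37474682487056 -0.00814917851524931 (array([ 0.25067241, -0.5539082 ,  0.75821237]), array([ 0.24158285,  0.7247306 , -0.64529317]))
0.1 [0.20377978 0.64304574 0.24144775] [[ 9.53274283e-01 -3.02106037e-01 -2.88893500e-04]
 [-3.02106112e-01 -9.53273028e-01 -1.55918342e-03]
 [ 1.95644343e-04  1.57360595e-03 -9.99998743e-01]] 0.08540204612486531 [ 0.74407171  0.61469134 -0.47750462]
```

View pics/t0.png

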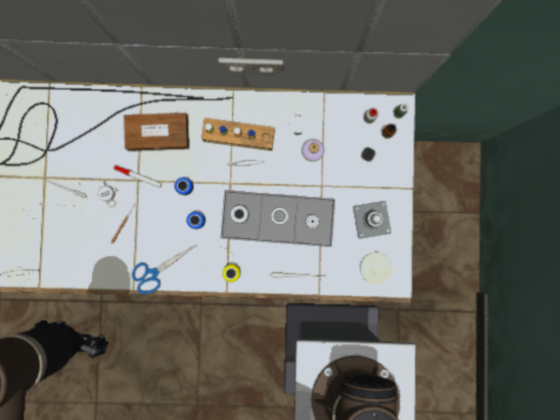

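View pics/s0.png

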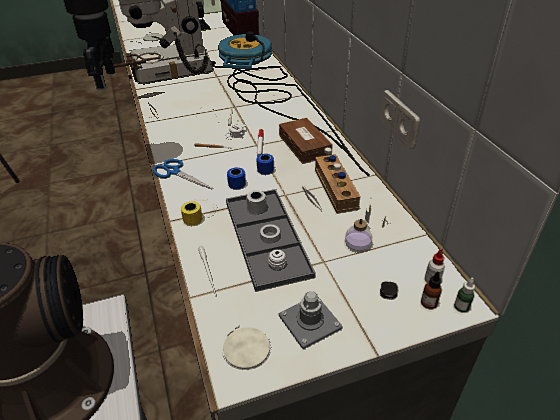

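The tray is at top (278,218). The cell with the dark window is in its left compartment at top (239,213) and side (257,200). The mount is at top (374,219) and side (311,305). I'll enlarge both.

```bash
python3 - <<'E'
from h import *
a=cv2.imread("pics/t0.png"); b=cv2.imread("pics/s0.png")
r=lambda i,x,y,w=50,h=60:cv2.resize(i[y-h//2:y+h//2,x-w//2:x+w//2],None,fx=8,fy=8 ,interpolation=cv2.INTER_CUBIC)[:,:400]
c=np.hstack([r(a,239,213,50,36),r(a,374,219,50,36)]);d=np.hstack([r(b,257,200,50,36),r(b,311,306,50,36)])
cv2.imwrite("pics/c0.png",np.vstack([c,d]))
for n,u,v,z in[("top",239,213,.044),("top",375,218,.082),("side",257,193,.044),("side",311,296,.082)]: print(n,onz(n,u,v,z))
# tray
for p in[(224,191),(334,199),(331,246),(221,237)]: print(onz("top",*p,.016))
E
```

```text
top [0.48539904 0.32239638 0.044     ]
top [ 0.4805161  -0.02948016  0.082     ]
side [0.48864783 0.32816948 0.044     ]
side [ 0.47916206 -0.04006823  0.082     ]
[0.54483811 0.36679386 0.016     ]
[0.53146272 0.06991969 0.016     ]
[0.40488135 0.07513698 0.016     ]
[0.4209004  0.37075816 0.016     ]
```

View pics/c0.png

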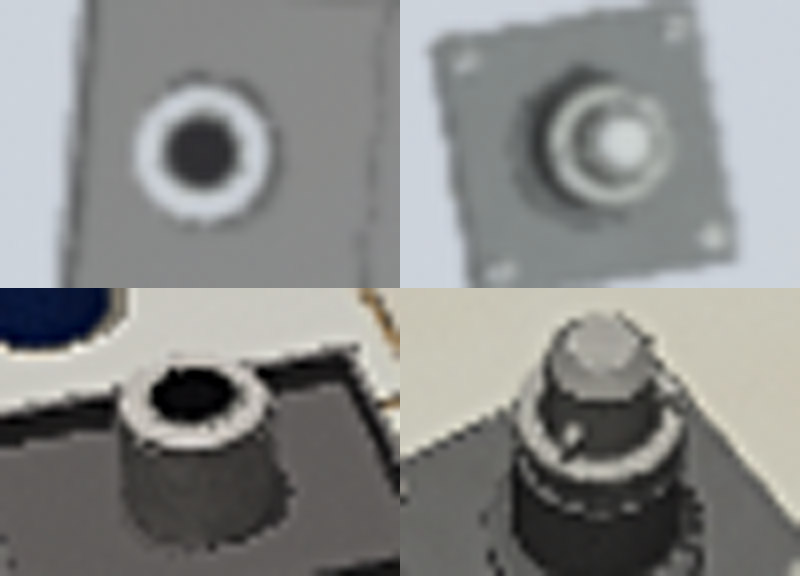

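The cell window centre is at about top (239,213.5) and side (256,195). The spigot top is at about top (376.8,218.4) and side (310.6,294.3). One pin tip shows at about side (307.5,306) and another at about (319.5,300). Next I'll refine these with masks and triangulate.

```bash
cat >> h.py <<'E'
def blob(im,u,v,f,half=14):
    g=cv2.cvtColor(im,cv2.COLOR_BGR2GRAY).astype(int); m=np.zeros(g.shape,np.uint8)
    u,v=int(u),int(v); s=np.s_[v-half:v+half+1,u-half:u+half+1]; m[s]=f(g[s])
    n,l,st,c=cv2.connectedComponentsWithStats(m); k=l[v,u]; return c[k],st[k]
def tri(p,q):
    o1,d1=ray("top",*p);o2,d2=ray("side",*q)
    A=np.stack([d1,-d2],1); s=np.linalg.lstsq(A,o2-o1,rcond=None)[0]
    x,y=o1+d1*s[0],o2+d2*s[1]; return (x+y)/2,np.linalg.norm(x-y)
E
python3 - <<'E'
from h import *
a=cv2.imread("pics/t0.png"); b=cv2.imread("pics/s0.png")
ct=blob(a,239,213,lambda g:g<120); cs=blob(b,256,195,lambda g:g<70,9)
print(ct,cs); print(onz("top",*ct[0],.044),onz("side",*cs[0],.044),tri(ct[0],cs[0]))
mt=(376.7,218.3); ms=(310.6,294.3)
gg=cv2.cvtColor(a,cv2.COLOR_BGR2GRAY)
print(blob(a,377,218,lambda g:g>195)); 
print(onz("top",*mt,.082),onz("side",*ms,.082),tri(mt,ms))
print("ring",onz("top",374.8,218.7,.058))
g=cv2.cvtColor(b,cv2.COLOR_BGR2GRAY); print(g[290:316,296:326])
E
```

```text
(array([238.765625, 213.578125]), array([235, 209,   9,  10,  64], dtype=int32)) (array([255.62711864, 194.91525424]), array([251, 192,  11,   7,  59], dtype=int32))
[0.48385686 0.32296557 0.044     ] [0.48335527 0.32217251 0.044     ] (array([0.48374472, 0.32305944, 0.04325147]), np.float64(0.00029758453131778305))
(array([376.75 , 218.375]), array([375, 217,   5,   4,  16], dtype=int32))
[ 0.47986746 -0.0338425   0.082     ] [ 0.47995633 -0.03617135  0.082     ] (array([ 0.48033153, -0.03437375,  0.07976692]), np.float64(0.0007780733699196707))
ring [ 0.47968529 -0.03330824  0.058     ]
[[196 196 197 198 198 199 198 199 199 199 201 201 202 199 198 200 199 194
  200 199 198 196 198 197 197 197 198 198 199 198]
 [197 196 197 197 199 198 197 199 200 203 204 196 195 174 165 177 183 147
  196 200 201 198 197 197 198 196 197 197 198 196]
 [198 197 197 197 198 197 199 199 201 201 187 110 130 161 159 157 160 162
  119 171 201 202 198 197 196 197 196 197 197 196]
 [198 197 197 198 197 198 200 201 202 159  90 148 161 161 161 160 160 162
  157 117 173 196 201 198 196 195 197 197 197 198]
 [19
[... 2046 characters left out ...]
183 175 179 179 177 172
  172 171 166 114  43  31  46  72 109 105 104 106]
 [102 103 101  71  24  67  99  34  36  56  73 119 171 151 168 169 162 139
  121  62  55  35  40  44  52  92 110 107 104 104]
 [101 100  84  82  18  36  84  49  48  36  34  39  55  48  63  63  69  64
   48  35  37  43  55  50  32  74 105 107 104 105]
 [104 104  88  84  24  28  34  95 101  49  39  39  37  37  39  41  46  47
   48  42  44  55  85  28  26  37  49 111 105 102]
 [105  98  85  86  23  33  32  36  84  95  45  54  55  41  47  52  44  44
   58  51  43  41  30  28  30  43  59 103 108 104]
 [100  89  91  97  25  33  36  32  26  33  66  99  95  43  48  51  46  56
  105  83  34  34  33  32  32  47  44  47 110 104]]
```

```bash
cat >> h.py <<'E'
from scipy.spatial.transform import Rotation as Ro
def inc(p):
    o=ctrl.get_obs(); R=np.array(o["orientation"]); print("mm",np.round(R.T@(np.array(p)-o["eef_pos"])*1e3,1),"yaw_y",np.degrees(np.arctan2(R[1,1],R[0,1])).round(1),"rotvec to level",Ro.from_matrix(R).as_rotvec().round(3))
def st():
    o=ctrl.get_obs(); print({k:np.round(o[k],4).tolist() for k in("time","joints","eef_pos","contact_force","torque","opening","gripper_force")})
E
python3 - <<'E'
from h import *
inc([.4837,.3228,.12]); inc([.4837,.3228,.12]); st()
for p in[(306.9,306),(319.5,299.8)]:
    d=onz("side",*p,.064)-[.4800,-.0353,.064]; print(np.linalg.norm(d),np.degrees(np.arctan2(d[1],d[0])))
E
```

```text
mm [363.6 220.5 121.9] yaw_y -107.6 rotvec to level [ 3.103 -0.48  -0.   ]
mm [363.6 220.5 121.9] yaw_y -107.6 rotvec to level [ 3.103 -0.48  -0.   ]
{'time': 0.1, 'joints': [1.5521, 0.3593, 0.0111, -0.0003, -1.2242, -0.2881], 'eef_pos': [0.2038, 0.643, 0.2414], 'contact_force': [0.7441, 0.6147, -0.4775], 'torque': [-0.0197, -0.0005, 0.03], 'opening': 0.0854, 'gripper_force': 0.0}
0.014546004432912197 -135.91301553243093
0.017213143763219176 -15.686795071585525
```

>>> {"op": "move_arm", "data": {
  "increments": [
    [0,0,0.1,30,18,10,-0.65],
    [0,0,0.2,60,37,20,-0.65],
    [0,0,0.3,91,55,30,-0.65],
    [0,0,0.4,121,73,40,-0.65],
    [0,0,0.48,152,92,50,-0.65],
    [0,0,0.48,182,110,60,-0.65],
    [0,0,0.48,212,129,70,-0.65],
    [0,0,0.48,242,147,80,-0.65],
    [0,0,0.48,273,165,90,-0.65],
    [0,0,0.48,303,184,100,-0.65],
    [0,0,0.48,333,202,111,-0.65],
    [0,0,0.48,363.6,220.5,122,-0.65]
  ]
}}

```text
time: 1.1
eef_pos: [0.4846, 0.3219, 0.1197]
orientation: [[0.706, -0.708, -0.0], [-0.708, -0.706, -0.0], [-0.0, 0.0, -1.0]]
contact_force: [1.3, 0.2, -0.5]
opening: 0.0702
gripper_force: 0.0
```

>>> {"op": "move_arm", "data": {
  "increments": [
    [0,0,0,0,0,0,-0.65],
    [0,0,0,0,0,0,-0.65],
    [0,0,0,0,0,0,-0.65]
  ]
}}

```text
time: 1.35
eef_pos: [0.484, 0.3232, 0.1201]
orientation: [[0.705, -0.709, -0.0], [-0.709, -0.705, -0.0], [0.0, 0.0, -1.0]]
contact_force: [-0.1, -0.2, -1.2]
opening: 0.0706
gripper_force: 0.0
```

```bash
python3 - <<'E'
from h import *
st(); inc([.4837,.3226,.023]); b=snap("side","s1.png"); a=snap("top","t1.png")
cv2.imwrite("pics/c1.png",np.hstack([cv2.resize(b[130:230,200:300],None,fx=4,fy=4),cv2.resize(a[160:260,190:290],None,fx=4,fy=4)]))
E
```

```text
{'time': 1.35, 'joints': [0.9246, 0.3154, -0.3558, 0.0, -0.9001, -0.1415], 'eef_pos': [0.484, 0.3232, 0.1201], 'contact_force': [-0.1027, -0.1799, -1.1574], 'torque': [0.0575, 0.0314, -0.0623], 'opening': 0.0706, 'gripper_force': 0.0}
mm [ 0.2  0.6 97.1] yaw_y -135.1 rotvec to level [ 2.901 -1.205 -0.   ]
```

View pics/c1.png

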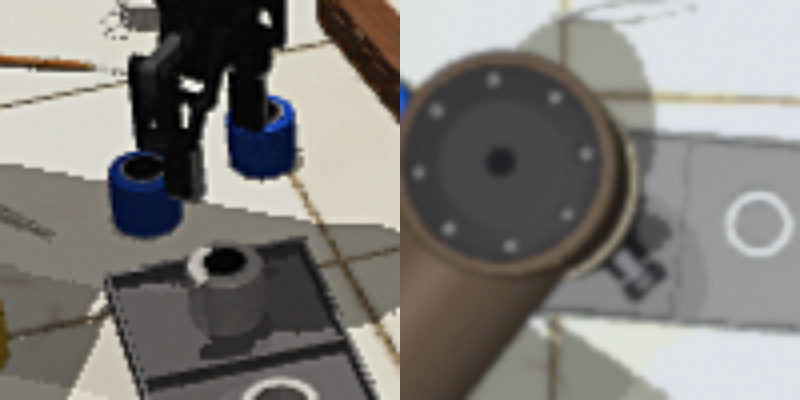

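The side view shows the open fingers straddling the point above the cell: crop (185,195) and (255,125), cell at (225,260). They are clear of the tray walls, so I'll descend and grip.

>>> {"op": "move_arm", "data": {
  "increments": [
    [0,0,0,0,0,20,-0.65],
    [0,0,0,0.2,0,40,-0.65],
    [0,0,0,0.2,0.3,60,-0.65],
    [0,0,0,0.2,0.5,80,-0.65],
    [0,0,0,0.2,0.5,90,-0.65],
    [0,0,0,0.2,0.5,97,-0.65],
    [0,0,0,0.2,0.5,97,-0.65],
    [0,0,0,0.2,0.5,97,-0.65]
  ]
}}

```text
time: 2.12
eef_pos: [0.4838, 0.3237, 0.0238]
orientation: [[0.707, -0.707, 0.0], [-0.707, -0.707, 0.0], [0.0, -0.0, -1.0]]
contact_force: [-0.1, 0.1, 0.0]
opening: 0.0707
gripper_force: 0.0
```

>>> {"op": "move_arm", "data": {
  "increments": [
    [0,0,0,0,0,0,-0.4],
    [0,0,0,0,0,0,-0.2],
    [0,0,0,0,0,0,0],
    [0,0,0,0,0,0,0.2],
    [0,0,0,0,0,0,0.4],
    [0,0,0,0,0,0,0.4],
    [0,0,0,0,0,0,0.4],
    [0,0,0,0,0,0,0.4]
  ],
  "grip_force": 60
}}

```text
time: 2.78
eef_pos: [0.4841, 0.3234, 0.0249]
orientation: [[0.706, -0.708, 0.001], [-0.708, -0.706, 0.001], [-0.0, -0.002, -1.0]]
contact_force: [-2.4, 0.6, 7.0]
opening: 0.0439
gripper_force: 60.3
```

>>> {"op": "move_arm", "data": {
  "increments": [
    [0,0,0,0,0,-5,0.4],
    [0,0,0,0,0,-15,0.4],
    [0,0,0,0,0,-30,0.4],
    [0,0,0,0,0,-50,0.4],
    [0,0,0,0,0,-75,0.4],
    [0,0,0,0,0,-105,0.4],
    [0,0,0,0,0,-130,0.4],
    [0,0,0,0,0,-130,0.4],
    [0,0,0,0,0,-130,0.4]
  ]
}}

```text
time: 3.53
eef_pos: [0.4844, 0.3237, 0.156]
orientation: [[0.706, -0.708, 0.003], [-0.708, -0.706, 0.004], [-0.001, -0.005, -1.0]]
contact_force: [-0.8, -0.7, -1.3]
opening: 0.044
gripper_force: 61.1
```

```bash
python3 - <<'E'
from h import *
st(); inc([.4800,-.0347,.155]); b=snap("side","s2.png")
cv2.imwrite("pics/c2.png",cv2.resize(b[90:190,200:300],None,fx=6,fy=6))
E
```

```text
{'time': 3.5333, 'joints': [0.9247, 0.2762, -0.3173, 0.0001, -0.9726, -0.1408], 'eef_pos': [0.4844, 0.3237, 0.156], 'contact_force': [-0.7653, -0.7174, -1.3307], 'torque': [-0.0465, 0.0659, -0.0042], 'opening': 0.044, 'gripper_force': 61.1433}
mm [250.7 256.1  -0.3] yaw_y -135.1 rotvec to level [-2.897e+00  1.203e+00 -2.000e-03]
```

View pics/c2.png

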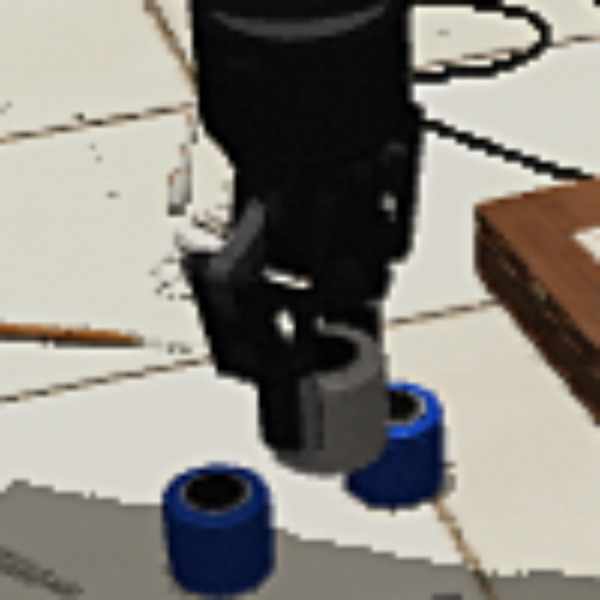

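The cell is held upright between the fingers at about side (254,157). I'll carry it over the mount.

>>> {"op": "move_arm", "data": {
  "increments": [
    [0,0,0,10,10,0,0.4],
    [0,0,0,30,31,0,0.4],
    [0,0,0,53,54,0,0.4],
    [0,0,0,77,78,0,0.4],
    [0,0,0,101,103,0,0.4],
    [0,0,0,125,128,0,0.4],
    [0,0,0,150,153,0,0.4],
    [0,0,0,175,179,0,0.4],
    [0,0,0,200,204,0,0.4],
    [0,0,0,225,230,0,0.4],
    [0,0,0,242,247,0,0.4],
    [0,0,0,250.7,256,0,0.4]
  ]
}}

```text
time: 4.58
eef_pos: [0.4777, -0.0385, 0.1523]
orientation: [[0.704, -0.71, -0.003], [-0.71, -0.705, -0.001], [-0.001, 0.002, -1.0]]
contact_force: [0.6, -0.3, -0.5]
opening: 0.0439
gripper_force: 61.2
```

>>> {"op": "move_arm", "data": {
  "increments": [
    [0,0,0,0,0,10,0.4],
    [0,0,0,0,0,22,0.4],
    [0,0,0,0,0,22,0.4],
    [0,0,0,0,0,22,0.4],
    [0,0,0,0,0,22,0.4]
  ]
}}

```text
time: 5.0
eef_pos: [0.4793, -0.0351, 0.1311]
orientation: [[0.707, -0.708, -0.001], [-0.708, -0.707, -0.0], [-0.0, 0.001, -1.0]]
contact_force: [0.4, 0.2, -0.3]
opening: 0.0437
gripper_force: 61.2
```

```bash
python3 - <<'E'
from h import *
st(); inc([.4800,-.0347,.11]); b=snap("side","s3.png")
p=ctrl.get_obs()["eef_pos"]
c=cv2.resize(b[230:330,260:360],None,fx=6,fy=6)
# predicted mouth circle (green) & spigot top circle (red)
for ctr,r,col in[(p-[0,0,.021],.023,(0,255,0)),(np.array([.48,-.0347,.082]),.008,(0,0,255)),(np.array([.48,-.0347,.076]),.0127,(255,0,255))]:
    q=np.array([(proj("side",ctr+r*np.array([np.cos(t),np.sin(t),0]))-[260,230]+.5)*6 for t in np.linspace(0,6.28,60)])
    cv2.polylines(c,[q.astype(np.int32)],True,col,1)
cv2.imwrite("pics/c3.png",c)
E
```

```text
{'time': 5.0, 'joints': [0.3376, 0.1467, -0.5586, 0.0002, -0.8664, 0.447], 'eef_pos': [0.4793, -0.0351, 0.1311], 'contact_force': [0.4195, 0.2208, -0.2565], 'torque': [-0.012, -0.0298, -0.0165], 'opening': 0.0437, 'gripper_force': 61.1759}
mm [ 0.3 -0.8 21.1] yaw_y -135.0 rotvec to level [ 2.901e+00 -1.203e+00 -1.000e-03]
```

View pics/c3.png

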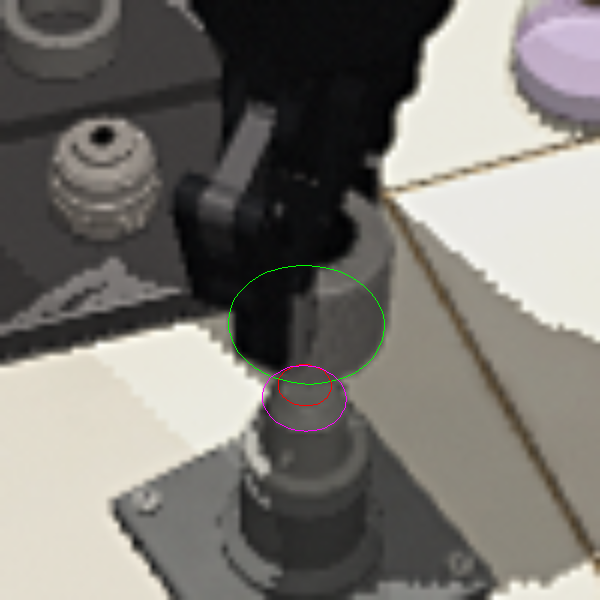

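The cell sits squarely over the spigot in the side view: mouth centre at about crop column 308, spigot at 309. I'll go down slowly and watch the force.

>>> {"op": "move_arm", "data": {
  "increments": [
    [0,0,0,0,-0.5,8,0.4],
    [0,0,0,0,-1,16,0.4],
    [0,0,0,0,-1,24,0.4],
    [0,0,0,0,-1,27,0.4],
    [0,0,0,0,-1,30,0.4],
    [0,0,0,0,-1,33,0.4],
    [0,0,0,0,-1,34,0.4],
    [0,0,0,0,-1,34,0.4]
  ]
}}

```text
time: 5.72
eef_pos: [0.4801, -0.0347, 0.0971]
orientation: [[0.706, -0.708, -0.0], [-0.708, -0.706, -0.0], [-0.0, 0.0, -1.0]]
contact_force: [0.2, -0.4, -0.5]
opening: 0.0441
gripper_force: 61.2
```

Over the taper with no force. Next I'll go down to the pins.

>>> {"op": "move_arm", "data": {
  "increments": [
    [0,0,0,0,0,2,0.4],
    [0,0,0,0,0,4,0.4],
    [0,0,0,0,0,6,0.4],
    [0,0,0,0,0,7,0.4],
    [0,0,0,0,0,8,0.4],
    [0,0,0,0,0,8,0.4]
  ]
}}

```text
time: 6.22
eef_pos: [0.4801, -0.0347, 0.0891]
orientation: [[0.706, -0.708, -0.0], [-0.708, -0.706, -0.0], [-0.0, 0.0, -1.0]]
contact_force: [-0.4, 0.4, -1.5]
opening: 0.044
gripper_force: 61.2
```

>>> {"op": "move_arm", "data": {
  "increments": [
    [0,0,0,0,0,1,0.4],
    [0,0,0,0,0,2,0.4],
    [0,0,0,0,0,3,0.4],
    [0,0,0,0,0,3.5,0.4],
    [0,0,0,0,0,3.5,0.4]
  ]
}}

```text
time: 6.63
eef_pos: [0.4804, -0.0347, 0.0865]
orientation: [[0.706, -0.708, 0.001], [-0.708, -0.706, -0.0], [0.001, -0.0, -1.0]]
contact_force: [-2.9, -0.2, 7.7]
opening: 0.0439
gripper_force: 62.1
```

Contact on the pins at TCP z ≈ 0.0866, as expected. I'll turn under a light push.

>>> {"op": "move_arm", "data": {
  "increments": [
    [0,0,0.07,0,0,0.7,0.4],
    [0,0,0.14,0,0,0.7,0.4],
    [0,0,0.2,0,0,0.7,0.4],
    [0,0,0.2,0,0,0.7,0.4]
  ]
}}

```text
time: 6.97
eef_pos: [0.4816, -0.0346, 0.0864]
orientation: [[0.549, -0.836, 0.003], [-0.836, -0.549, -0.0], [0.002, -0.002, -1.0]]
contact_force: [-0.3, -1.4, 10.3]
opening: 0.0439
gripper_force: 62.3
```

>>> {"op": "move_arm", "data": {
  "increments": [
    [0,0,0.07,0,0,0,0.4],
    [0,0,0.14,0,0,0,0.4],
    [0,0,0.2,0,0,0,0.4],
    [0,0,0.2,0,0,0,0.4]
  ]
}}

```text
time: 7.3
eef_pos: [0.4816, -0.0346, 0.0864]
orientation: [[0.372, -0.928, 0.003], [-0.928, -0.372, -0.0], [0.001, -0.003, -1.0]]
contact_force: [-0.7, -0.1, 9.2]
opening: 0.0439
gripper_force: 62.3
```

>>> {"op": "move_arm", "data": {
  "increments": [
    [0,0,0.07,0,0,0,0.4],
    [0,0,0.14,0,0,0,0.4],
    [0,0,0.2,0,0,0,0.4],
    [0,0,0.2,0,0,0,0.4]
  ]
}}

```text
time: 7.63
eef_pos: [0.4818, -0.0345, 0.0864]
orientation: [[0.18, -0.984, 0.003], [-0.984, -0.18, 0.0], [0.001, -0.003, -1.0]]
contact_force: [-0.4, -0.8, 8.4]
opening: 0.0439
gripper_force: 62.2
```

>>> {"op": "move_arm", "data": {
  "increments": [
    [0,0,0.07,0,0,0,0.4],
    [0,0,0.14,0,0,0,0.4],
    [0,0,0.2,0,0,0,0.4],
    [0,0,0.2,0,0,0,0.4]
  ]
}}

```text
time: 7.97
eef_pos: [0.4806, -0.0345, 0.0853]
orientation: [[-0.019, -1.0, 0.001], [-1.0, 0.019, 0.0], [-0.0, -0.001, -1.0]]
contact_force: [0.8, -0.3, -0.1]
opening: 0.0437
gripper_force: 61.2
```

It dropped in: no force, and z is 1 mm lower. I'll go down further.

>>> {"op": "move_arm", "data": {
  "increments": [
    [0,0,0,0,0,1,0.4],
    [0,0,0,0,0,2,0.4],
    [0,0,0,0,0,3,0.4],
    [0,0,0,0,0,3,0.4]
  ]
}}

```text
time: 8.3
eef_pos: [0.4806, -0.0345, 0.082]
orientation: [[-0.015, -1.0, 0.001], [-1.0, 0.015, 0.0], [-0.0, -0.001, -1.0]]
contact_force: [2.9, 0.7, 0.2]
opening: 0.0443
gripper_force: 61.3
```

```bash
python3 -c "
from h import *
st()"
```

```text
{'time': 8.3, 'joints': [0.3378, 0.2158, -0.6142, 0.0002, -0.74, -0.3529], 'eef_pos': [0.4806, -0.0345, 0.082], 'contact_force': [2.9265, 0.7115, 0.2297], 'torque': [0.0913, -0.9715, -0.0288], 'opening': 0.0443, 'gripper_force': 61.2675}
```

>>> {"op": "move_arm", "data": {
  "increments": [
    [0,0,0,0,0,1.5,0.4],
    [0,0,0,0,0,3,0.4],
    [0,0,0,0,0,4.5,0.4],
    [0,0,0,0,0,6,0.4],
    [0,0,0,0,0,7,0.4],
    [0,0,0,0,0,7,0.4]
  ],
  "grip_force": 90
}}

```text
time: 8.8
eef_pos: [0.4806, -0.0345, 0.0753]
orientation: [[-0.016, -1.0, 0.001], [-1.0, 0.016, 0.0], [-0.0, -0.001, -1.0]]
contact_force: [1.9, 0.5, 3.5]
opening: 0.0432
gripper_force: 91.4
```

On the ring, with about 4 N of spring force. I'll push on to the stop.

>>> {"op": "move_arm", "data": {
  "increments": [
    [0,0,0,0,0,1.5,0.4],
    [0,0,0,0,0,3,0.4],
    [0,0,0,0,0,4,0.4],
    [0,0,0,0,0,5,0.4],
    [0,0,0,0,0,5.5,0.4],
    [0,0,0,0,0,5.5,0.4]
  ]
}}

```text
time: 9.3
eef_pos: [0.4807, -0.0345, 0.0709]
orientation: [[-0.015, -1.0, 0.001], [-1.0, 0.015, -0.0], [0.0, -0.001, -1.0]]
contact_force: [-3.0, 1.9, 17.3]
opening: 0.0433
gripper_force: 92.9
```

>>> {"op": "move_arm", "data": {
  "increments": [
    [0,0,0,0,0,1,0.4],
    [0,0,0,0,0,1.5,0.4],
    [0,0,0,0,0,1.5,0.4],
    [0,0,0,0,0,1.5,0.4]
  ]
}}

```text
time: 9.63
eef_pos: [0.4807, -0.0346, 0.0707]
orientation: [[-0.015, -1.0, 0.002], [-1.0, 0.015, -0.0], [0.0, -0.002, -1.0]]
contact_force: [-7.8, 3.8, 35.0]
opening: 0.0435
gripper_force: 94.7
```

```bash
python3 - <<'E'
from h import *
st(); b=snap("side","s4.png"); cv2.imwrite("pics/c4.png",cv2.resize(b[240:340,260:360],None,fx=6,fy=6,interpolation=cv2.INTER_CUBIC))
print([np.round((proj("side",np.array([.4803,-.0345,z]))-[260,240]+.5)*6) for z in(.045,.05,.058,.09)])
E
```

```text
{'time': 9.6333, 'joints': [0.3382, 0.2329, -0.6272, 0.0013, -0.7092, -0.3537], 'eef_pos': [0.4807, -0.0346, 0.0707], 'contact_force': [-7.7991, 3.846, 34.9639], 'torque': [1.0763, 3.4495, -0.0541], 'opening': 0.0435, 'gripper_force': 94.71}
[array([302., 402.]), array([303., 392.]), array([303., 375.]), array([306., 307.])]
```

View pics/c4.png

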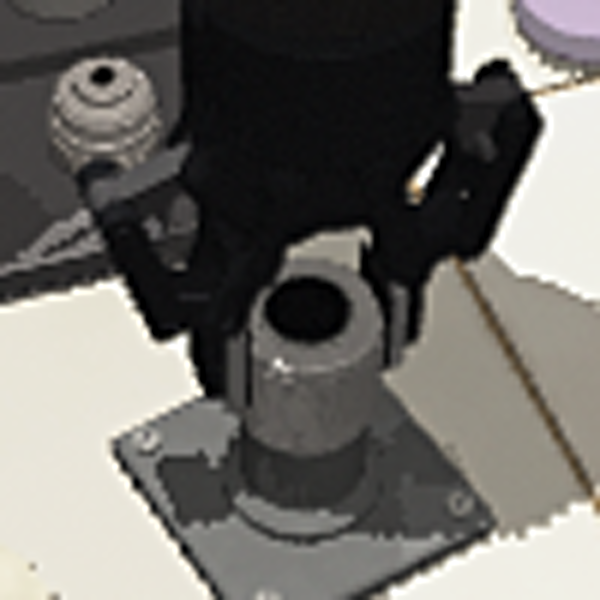

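The window centre is at crop (307,308), against a predicted (306,307) for a top face at 90 mm, so the cell is home. The stop is hard: force doubled with no further travel. I'll ease the push a little to about 23 N and confirm it holds.

>>> {"op": "move_arm", "data": {
  "increments": [
    [0,0,0,0,0,-0.5,0.4],
    [0,0,0,0,0,-0.9,0.4],
    [0,0,0,0,0,-0.9,0.4],
    [0,0,0,0,0,-0.9,0.4],
    [0,0,0,0,0,-0.9,0.4],
    [0,0,0,0,0,-0.9,0.4]
  ]
}}

```text
time: 10.18
eef_pos: [0.4807, -0.0346, 0.0708]
orientation: [[-0.015, -1.0, 0.001], [-1.0, 0.015, -0.0], [0.0, -0.001, -1.0]]
contact_force: [-5.0, 1.8, 23.2]
opening: 0.0431
gripper_force: 93.2
```

```bash
python3 -c "
from h import *
print(ctrl.finish_job())"
```

```text
the job is handed in; nothing more can be done
None
```

The filter cell is on the mount, window up, keyed over the pins and pushed home to the ring's stop. The arm is still gripping it and holding about 23 N of push, and the job was handed in at about 10 s.

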